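Fetch the roll stamp from the yellow-lidded box

ROBOT

A 6-joint arm with a two-finger parallel gripper is mounted at the origin on the work surface. World frame = base frame: x ahead of the robot, y to its left, z up, the work surface at z = 0. Lengths are in m, angles in rad, forces in N, time in s.
With the tool pointing down it reaches from about 0.275 to 0.725 m from the base axis. Payload 5.6 kg.
Tool frame: the origin (TCP) lies midway between the tips of the shut fingers; the grasp point (between the pads) lies 19 mm behind it; z points along the fingers, y is the direction in which the jaws open and shut (so a half turn about z gives the same grasp; the last joint's range is limited). The gripper opens to 85 mm and grips with 20 to 120 N. Pads are 22 mm wide; open, the fingers measure 114 mm over their backs; the gripper's body (76 mm by 85 mm) begins 54 mm behind the grasp point. The pads swing forward as they close: fully open they stand 13 mm farther back than shut.
Start: joints at [1.583, 0.255, 0.108, 0, -1.424, -0.285], TCP at [0.148, 0.53, 0.231] pointing down, gripper open.
Joint ranges: [-2.95, 2.95], [-1.21, 1.97], [-1.09, 1.5], [-2.87, 1.71], [-2.94, -0.07], [-3.05, 3.05]. Speed limits (rad/s): [2.57, 2.57, 3.14, 3.14, 3.14, 3.14].

INTERFACE

Orientations are given as a unit quaternion [x, y, z, w].
In Python, from bench import manip gives the robot as it stands.
- The arm moves only by the tool arm_command, never from a script. Its argument "deltas" is a list that holds one entry, the list of rows, each a list of 7 numbers: the turn, a rotation vector about the world's x, y, z in rad, then the shift along the world's x, y, z in m, then the gripper command: -1 is shut, 1 is fully open, values between are in proportion. In form: [[[ax, ay, az, tx, ty, tz, grip], ...]]. A call has 1 to 20 rows; each row shifts and turns the commanded pose from where the row before left it; what a row does not reach is not made up. A row lasts 1/10 s, in which the tool goes at most 50 mm and 8.59 degrees, less where a joint would pass 70% of its speed; a pose out of reach is approached as far as the arm can. A call is refused whole if a number of a shift passes 0.05 or a number of a turn 0.15, either way. A call with a gripper value outside its range is refused whole. The fingers move at their own pace and stop on an object; "newtons" is the grip in N (left out, the last holds). Time passes only in rows, so rows that do not move let the fingers close. It gives the time, the measured TCP pose, the force and the opening at its end, in the units of the state.
- manip.sense(): the state, without advancing time (a new reading comes with each control period).
- manip.read_camera(name): name is "scene" or "top" or "wrist"; returns a dict with "image" (400x640x3 uint8, red, green, blue), "z_map" (400x640 float32, m along the optical axis (not along the pixel's ray), 0 where there is no reading), "fx", "fy", "cx", "cy" (pixels), "origin" and "rotation" of the camera in the world. Camera axes: x right, y down, z forward; pixel columns grow to the right and rows downward; lengths in m; the calibration is good to about 2 mm. A picture is of the moment at which its call begins.
- manip.finish_job(): hands the job in, once; it reports no verdict.
The state is a dict: "time": time; "joints": joint angles; "qd": joint speeds; "joint_torque": joint torques, N m; "ee_pos": TCP position; "tcp_rot": TCP orientation; "wrist_force": force on the tool from outside, world axes, zero at the start; "torque": the same for the moment, N m; "grip_width": finger opening in m.
Only numpy, scipy, OpenCV 4.12 (cv2) and the standard library are available. Lean on these libraries where they do the work, as an engineer would, in place of code of your own. Each camera call takes 0.05 s, during which the arm holds its last target.

TASK

The boxes are colour-coded to keep allergens apart, so open only the yellow-lidded box and keep the other three shut. Take out the roll stamp that is inside and set it down gently, standing upright, on the floor of the shallow black tray on the left; the yellow lid may stay open. Do not push aside the clear round container that stands beside the row.

Things in the scene. Friction and masses are not known exactly. Their poses are not given: they have to be found in the camera images.
- box_yellow: White open-topped box under the yellow lid, one of four alike that stand side by side in a row, in any order (107 mm from centre to centre) on an 8 mm white base plate; all fixed. Outside 120 (x) x 104 (y) x 75 (z), walls and floor 4 thick, so inside 112 x 96 and 71 deep. Origin: centre of its underside, which is 8 mm above the table. x points away from the robot towards the lid's hinge, y along the row, z up.
- lid_yellow_knob (a point): Centre of the yellow ball knob (diameter 26) on the yellow lid, on an upright 12 mm neck. With the lid shut it is 28 above the lid's flat top, 16 inside its front edge (the edge nearest the robot) and midway across; it is 104 from the hinge line along the lid and 36 off it. It moves with the lid.
- lid_yellow_hinge (a point): Centre of the yellow lid's hinge line, along the box's y axis on its far (x = +60) top edge, at the underside of the lid; fixed to the box.
- lid_yellow (a joint): Angle of the yellow lid (8 mm thick, 120 x 104, 90 g): 0 shut, 1.57 standing upright, stops at 1.9 leaning away from the robot. Rises at the edge nearest the robot. The hinge is stiff: the lid stays where it is left; about 1.5 N at the knob lifts it. Left a little past upright (about 1.75) it leaves most room for a hand above the box.
- stamp: Roll stamp, standing upright inside the yellow-lidded box within about 10 mm of its middle, on the box's floor, unseen until the lid is open: white round foot (diameter 56, 10 to 14 high), white neck (diameter 16), yellow cylindrical grip (diameter 26) from 36 to 60 above the foot's underside. 60 tall overall, 75 to 155 g. Origin: centre of the foot's underside; z is up along its axis.
- tray: Shallow open black tray, fixed, left of the row: outside 180 (x) x 160 (y) x 16 high, walls and floor 4 thick. Origin: centre of its underside on the table; the inner floor is 4 above it.
- lid_blue (a joint): Angle of the blue lid, on a box like the yellow one, with a like knob in blue: 0 shut. It must stay shut; there is another stamp with a blue grip under it.
- lid_red (a joint): Angle of the red lid, on a box like the yellow one, with a like knob in red: 0 shut. It must stay shut; there is another stamp with a red grip under it.
- lid_green (a joint): Angle of the green lid, on a box like the yellow one, with a like knob in green: 0 shut. It must stay shut; there is another stamp with a green grip under it.
- deli: Clear round container with a white lid, diameter 104, 76 tall, at the right-hand end of the row. Bystander. Origin: centre of underside.
There are look-alikes about, which are no part of the job. Of the things like the tray, leave any that is purple; of the rest the larger one is meant.

How it is judged:
On the way:
1. the yellow lid is opened (past 0.8 rad) (value of joint lid_yellow above 0.8 rad), for 0.2 s.
At the end, for the whole second after the job is handed in: The stamp from the yellow-lidded box stands upright (within 0.12 rad) and still, its foot on the tray's inner floor (origin less than 8 mm above the tray's underside, within 85 mm in x and 75 mm in y of the tray's centre); the blue, red and green lids are shut (below 0.12 rad) (x of stamp in the frame of tray between -0.085 and 0.085 m and y of stamp in the frame of tray between -0.075 and 0.075 m and z of stamp in the frame of tray below 0.008 m and angle between stamp's own z axis and vertical below 0.12 rad and linear speed of stamp below 0.02 m/s and value of joint each of lid_blue, lid_red, lid_green below 0.12 rad); the robot touches nothing.
It fails at once if the blue, red or green lid is opened (past 0.12 rad) (value of joint any of lid_blue, lid_red, lid_green above 0.12 rad).
It fails at once if the stamp is dropped: it falls freely, out of the fingers, faster than 0.5 m/s (linear speed of stamp above 0.5 m/s and contact force between stamp and the fingers below 0.02 N).
It fails at once if the clear container is pushed more than 40 mm away (distance of deli from where it was at the start of the episode above 0.04 m).
It also fails if it takes over 59 s, if anything falls off the work surface, if the arm or the gripper's body presses on something with over 40 N, if the wrist force passes 120 N, or if a joint passes its speed limit or range.

## Working session

There is one attempt and no reset: what is moved stays moved. The work goes in short steps, Python scripts to look and compute and a tool call to move; the robot and the scene stay as the last step left them, time stands still between calls to the robot, and variables do not carry over. Pictures are saved under pics/ and viewed, and the job is handed in when it is done.

Besides the shell and the picture viewer there is one more tool, called as name(argument=value, ...) on one line, values as JSON. arm_command: Moves the arm, as the interface text tells. Its arguments: {"type":"object","properties":{"deltas":{"type":"array"},"newtons":{"type":"number"}},"required":["deltas"]}

```bash
mkdir -p pics; ls
python3 - <<'E'
from bench import manip
import cv2,numpy as np
s=manip.sense();print(s)
for n in("scene","top","wrist"):
    r=manip.read_camera(n);cv2.imwrite(f"pics/{n}0.png",r["image"][:,:,::-1]);np.savez(f"{n}0.npz",**r)
    print(n,r["fx"],r["fy"],r["cx"],r["cy"],r["origin"],np.round(r["rotation"],3).tolist())
E
```

```text
pics
{'time': 0.0, 'joints': array([ 1.58262398e+00,  2.55761751e-01,  1.06997760e-01, -4.77957291e-04,
       -1.42390253e+00, -2.84578019e-01]), 'qd': array([ 0.00027203,  0.00145161,  0.00142627,  0.00018571,  0.00189621,
       -0.00051298]), 'joint_torque': array([ 1.84869161e-03, -3.86629415e+01,  2.37937295e+01,  5.36490440e+00,
       -6.21344065e-03, -1.51973921e-05]), 'ee_pos': array([0.14798008, 0.52920024, 0.23038484]), 'tcp_rot': array([ 9.90710061e-01, -1.35987665e-01, -9.57035048e-05,  9.59751267e-04]), 'wrist_force': array([-0.75521874,  0.28897694,  0.35148211]), 'torque': array([ 0.06035997,  0.01049315, -0.0073401 ]), 'grip_width': 0.08553108653663222}
scene 373.55883689656554 373.55883689656554 326.8750688470487 198.81453326031766 [ 0.8760328  -0.63837473  0.73920515] [0.875, 0.265, -0.124, -0.385]
top 442.857137992688 442.857137992688 316.94595052064255 194.57197310469317 [ 0.26162327 -0.07090021  1.40035533] [0.708, -0.702, 0.056, -0.054]
wrist 354.04260504258633 354.04260504258633 313.34623235377137 199.431920171742 [0.21203937 0.51229618 0.37277302] [-0.599, 0.79, 0.105, -0.081]
```

View pics/scene0.png

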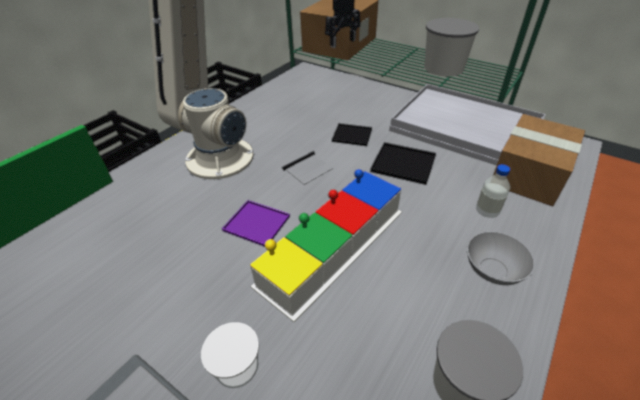

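View pics/top0.png

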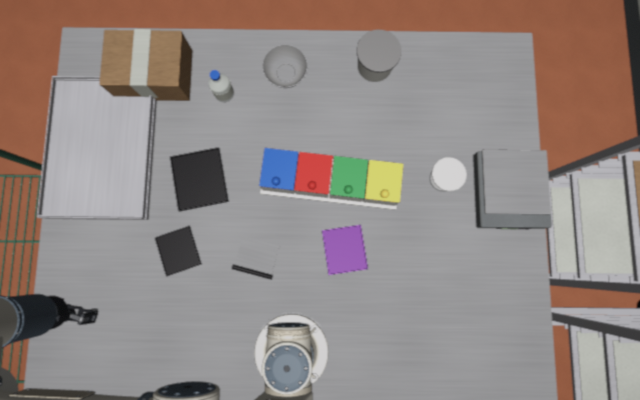

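View pics/wrist0.png

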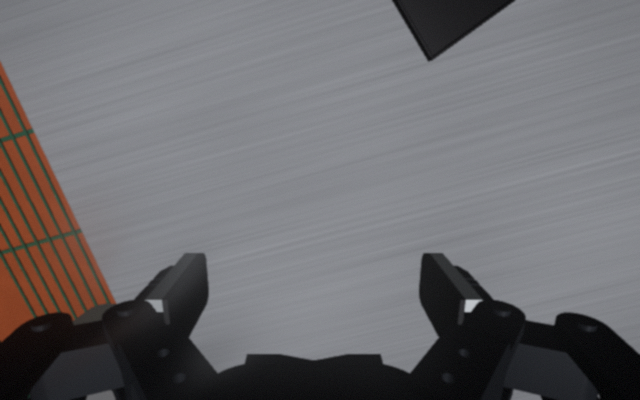

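The top view shows the row with blue (278,170), red (313,173), green (349,177) and yellow (384,182) lids. The clear container is at (449,174). For the tray there are three candidates: a large black one (199,179), a small black one (178,250) and a purple one (345,249). I choose the large black one. The stamp is under the yellow lid, and its knob is at about (385,193).

```bash
cat > h.py <<'E'
import numpy as np,cv2
from scipy.spatial.transform import Rotation as R
def load(n): return dict(np.load(n))
def M(r): return R.from_quat(r["rotation"]).as_matrix()
def ray(r,u,v):
    d=M(r)@np.array([(u-r["cx"])/r["fx"],(v-r["cy"])/r["fy"],1.0]);return r["origin"],d
def onplane(r,u,v,z):
    o,d=ray(r,u,v);return o+d*(z-o[2])/d[2]
def tri(r1,p1,r2,p2):
    o1,d1=ray(r1,*p1);o2,d2=ray(r2,*p2);d1=d1/np.linalg.norm(d1);d2=d2/np.linalg.norm(d2)
    t=np.linalg.lstsq(np.c_[d1,-d2],o2-o1,rcond=None)[0];a=o1+t[0]*d1;b=o2+t[1]*d2
    return (a+b)/2,np.linalg.norm(a-b)
def cloud(r):
    z=r["z_map"];v,u=np.mgrid[:z.shape[0],:z.shape[1]]
    c=np.stack([(u-r["cx"])/r["fx"]*z,(v-r["cy"])/r["fy"]*z,z],-1)
    return c@M(r).T+r["origin"]
def hsv(r): return cv2.cvtColor(r["image"],cv2.COLOR_RGB2HSV)
def grip_to_cmd(w): return 2*w/0.085-1
E
python3 - <<'E'
from h import *
t=load("top0.npz");s=load("scene0.npz")
C=dict(yellow=(22,36),green=(45,80),blue=(100,130),purple=(131,160))
for n,r in(("top",t),("scene",s)):
    H=hsv(r);P=cloud(r)
    for c,(a,b) in C.items():
        m=((H[...,0]>=a)&(H[...,0]<=b)&(H[...,1]>120)&(H[...,2]>60)).astype(np.uint8)
        nn,l,st,ce=cv2.connectedComponentsWithStats(m)
        for i in range(1,nn):
            if st[i,4]>150:
                q=P[l==i];q=q[np.isfinite(q).all(1)]
                top=q[q[:,2]<0.1]
                cn=cv2.findContours((l==i).astype(np.uint8),0,2)[0][0]
                print(n,c,st[i].tolist(),ce[i].round(1),np.median(q,0).round(4),q.max(0).round(3),q.min(0).round(3),[x.round(1).tolist() for x in [cv2.boxPoints(cv2.minAreaRect(cn))]])
# trays black in top
H=hsv(t);P=cloud(t)
m=((H[...,2]<60)).astype(np.uint8)
nn,l,st,ce=cv2.connectedComponentsWithStats(m)
for i in range(1,nn):
    if st[i,4]>300 and st[i,0]<260 and st[i,0]>120:
        cn=cv2.findContours((l==i).astype(np.uint8),0,2)[0][0]
        b=cv2.boxPoints(cv2.minAreaRect(cn));w=np.array([onplane(t,*p,0.016) for p in b])
        print(st[i],w.round(3).tolist(),w.mean(0).round(4),np.linalg.norm(np.diff(w,axis=0),axis=1),np.median(P[l==i],0))
i=t["image"]
cv2.imwrite("pics/crop_top.png",cv2.resize(i[135:215,250:480],None,fx=3.4,fy=3.4,interpolation=cv2.INTER_CUBIC)[:,:,::-1])
i=s["image"]
cv2.imwrite("pics/crop_scene.png",cv2.resize(i[160:320,240:410],None,fx=3.5,fy=3.5,interpolation=cv2.INTER_CUBIC)[:,:,::-1])
E
```

```text
top green [335, 158, 31, 17, 338] [349.2 165.8] [ 0.5562 -0.169   0.0912] [ 0.58  -0.071  1.4  ] [ 0.262 -0.218  0.082] [[[333.79998779296875, 171.60000610351562], [335.3999938964844, 157.5], [366.20001220703125, 160.89999389648438], [364.70001220703125, 175.10000610351562]]]
top blue [260, 148, 38, 42, 1274] [278.4 168.6] [0.5444 0.0434 0.0917] [0.609 0.098 1.4  ] [ 0.262 -0.071  0.078] [[[259.29998779296875, 185.39999389648438], [264.29998779296875, 147.39999389648438], [297.5, 151.6999969482422], [292.5, 189.6999969482422]]]
scene yellow [251, 238, 71, 57, 2261] [285.7 264.4] [ 0.5155 -0.278   0.0924] [ 0.876 -0.213  0.739] [ 0.449 -0.638  0.082] [[[248.8000030517578, 264.5], [276.8999938964844, 227.8000030517578], [322.70001220703125, 262.79998779296875], [294.6000061035156, 299.6000061035156]]]
scene green [0, 125, 85, 43, 454] [ 40.9 145.6] [-0.193  -0.3876  0.2007] [-0.187 -0.273  0.205] [-0.208 -0.488  0.194] [[[-2.0, 162.6999969482422], [82.69999694824219, 123.19999694824219], [84.80000305175781, 127.80000305175781], [0.10000000149011612, 167.3000030517578]]]
scene green [28
[... 954 characters left out ...]
549558 0.03073201 0.20543426] [0.87805661 0.35145454 0.0655733 ]
[ 171  149   57   61 2611] [[0.598, 0.4, 0.016], [0.628, 0.246, 0.016], [0.455, 0.21, 0.016], [0.427, 0.361, 0.016]] [0.527  0.3044 0.016 ] [0.15681874 0.17631991 0.15390376] [0.52788922 0.30637461 0.00437162]
[ 156  227   39   48 1172] [[0.341, 0.43, 0.016], [0.373, 0.326, 0.016], [0.257, 0.285, 0.016], [0.226, 0.388, 0.016]] [0.2992 0.3572 0.016 ] [0.10863355 0.12283678 0.10725247] [0.30699699 0.36836951 0.00277047]
[158 382  59  15 561] [[-0.098, 0.394, 0.016], [-0.08, 0.223, 0.016], [-0.117, 0.218, 0.016], [-0.135, 0.388, 0.016]] [-0.1072  0.3058  0.016 ] [0.17156322 0.03760936 0.17081723] [0.06581077 0.12907708 0.66286313]
```

View pics/crop_top.png

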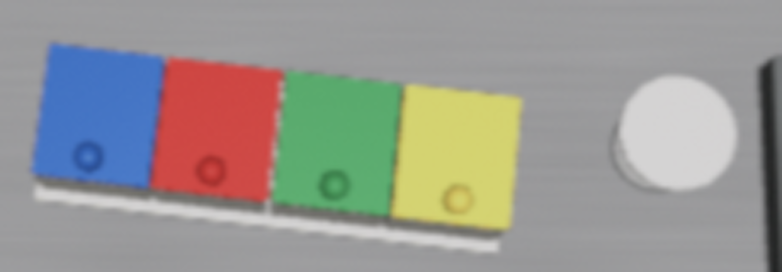

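View pics/crop_scene.png

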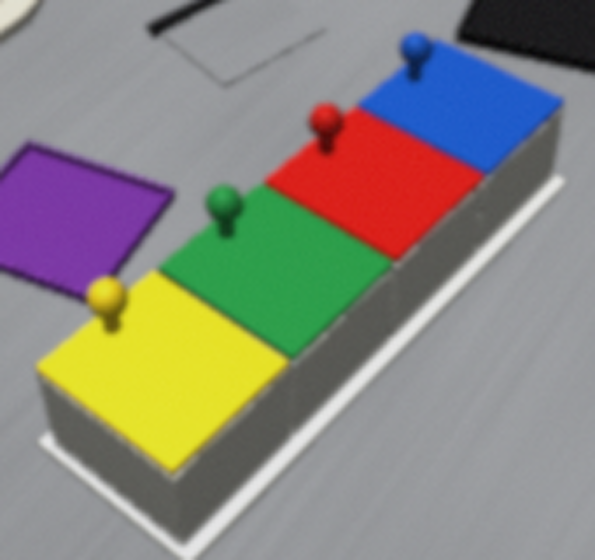

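Only four lids could be mistaken for the target, and the crop confirms yellow at the right-hand end, with its knob at top px (384.7,193.5) and scene px (270.6,245.1). Next I measure the knob, the lid frame and the tray more precisely.

Run:
```python
from h import *
t=load("top0.npz");s=load("scene0.npz")
k,e=tri(t,(384.7,193.5),s,(270.6,245.1));print("knob",k.round(4),"ray gap",e)
print("knob planes",onplane(t,384.7,193.5,.119).round(4),onplane(s,270.6,245.1,.119).round(4))
# lids in top view by low saturation mask
H=hsv(t);cs={}
for c,(a,b) in dict(yellow=(20,38),green=(40,85),blue=(100,130),red=(0,12)).items():
    m=((H[...,0]>=a)&(H[...,0]<=b)&(H[...,1]>75)&(H[...,2]>60)).astype(np.uint8);m[:140]=0;m[215:]=0;m[:,:250]=0;m[:,420:]=0
    cn=max(cv2.findContours(m,0,2)[0],key=cv2.contourArea)
    b=cv2.boxPoints(cv2.minAreaRect(cn));w=np.array([onplane(t,*p,0.091) for p in b]);cs[c]=w.mean(0)
    print(c,b.mean(0),w.mean(0).round(4),np.linalg.norm(np.diff(w,axis=0),axis=1).round(4))
d=cs["blue"]-cs["yellow"];print("yaw",np.arctan2(-d[0],d[1]),np.linalg.norm(d)/3)
S=hsv(s);m=((S[...,0]>=20)&(S[...,0]<=38)&(S[...,1]>120)&(S[...,2]>60)).astype(np.uint8)
P=cloud(s);q=P[(m>0)&(abs(P[...,2]-.092)<.004)]
print(cv2.boxPoints(cv2.minAreaRect((q[:,:2]*1000).astype(np.float32))).round(1).tolist())
# stamp tray
Hm=(H[...,2]<60).astype(np.uint8);Hm[:140]=0;Hm[215:]=0;Hm[:,:160]=0;Hm[:,235:]=0
cn=max(cv2.findContours(Hm,0,2)[0],key=cv2.contourArea);b=cv2.minAreaRect(cn);print("tray",b,onplane(t,*b[0],.01))
S2=(S[...,2]<60).astype(np.uint8);S2[:135]=0;S2[190:]=0;S2[:,:365]=0;S2[:,442:]=0
cn=max(cv2.findContours(S2,0,2)[0],key=cv2.contourArea);b=cv2.minAreaRect(cn)
q=P[(S2>0)&(P[...,2]<.02)];bb=cv2.minAreaRect((q[:,:2]*1000).astype(np.float32));print("tray scene",bb)
```

```text
knob [ 0.4687 -0.2705  0.1191] ray gap 0.002547738701178296
knob planes [ 0.4679 -0.2715  0.119 ] [ 0.4695 -0.2695  0.119 ]
yellow [383.6485  181.01485] [ 0.5108 -0.2732  0.091 ] [0.1231 0.1062 0.123 ]
green [349.1891 176.7988] [ 0.5227 -0.1696  0.091 ] [0.1195 0.1041 0.1194]
blue [278.3559  168.58078] [0.5458 0.0443 0.091 ] [0.1222 0.1053 0.122 ]
red [313.96243 172.8191 ] [ 0.5339 -0.0633  0.091 ] [0.1223 0.1044 0.1221]
yaw -0.10981970829179076 0.10650047597579204
[[447.70001220703125, -320.79998779296875], [567.2000122070312, -333.3999938964844], [589.5999755859375, -120.0999984741211], [470.1000061035156, -107.5999984741211]]
tray ((198.41006469726562, 178.73301696777344), (54.01530456542969, 49.21775436401367), 80.13418579101562) [0.52728075 0.30592875 0.01      ]
tray scene ((484.59136962890625, 315.7732849121094), (259.3938903808594, 204.62078857421875), 10.710760116577148)
```

arm_command(deltas=[[[0,0,0.008,0.016,-0.03,0,0.2],[0,0,0.008,0.016,-0.04,0,0.2],[0,0,0.008,0.016,-0.04,0,0.2],[0,0,0.008,0.016,-0.04,0,0.2],[0,0,0.008,0.016,-0.04,0,0.2],[0,0,0.008,0.016,-0.04,0,0.2],[0,0,0.008,0.016,-0.04,0,0.2],[0,0,0.008,0.016,-0.04,0,0.2],[0,0,0.008,0.016,-0.04,0,0.2],[0,0,0.008,0.016,-0.04,0,0.2],[0,0,0.008,0.016,-0.04,0,0.2],[0,0,0.008,0.016,-0.04,0,0.2],[0,0,0.008,0.016,-0.04,0,0.2],[0,0,0.008,0.016,-0.04,0,0.2],[0,0,0.008,0.016,-0.04,0,0.2],[0,0,0.008,0.016,-0.04,0,0.2],[0,0,0.008,0.016,-0.04,0,0.2],[0,0,0.008,0.016,-0.04,0,0.2],[0,0,0.008,0.01,-0.03,0,0.2],[0,0,0.008,0,0,0,0.2]]], newtons=30)

```text
time: 2.15
ee_pos: [0.4464, -0.2132, 0.2299]
tcp_rot: [0.998, -0.058, -0.001, 0.0]
wrist_force: [-0.6, -0.0, -1.0]
grip_width: 0.0515
```

Run:
```python
from bench import manip
from h import *
r=manip.read_camera("wrist");np.savez("w1.npz",**r);cv2.imwrite("pics/w1.png",r["image"][:,:,::-1])
s=manip.sense();print(s["ee_pos"],s["joints"].round(2),r["origin"])
H=hsv(r);m=((H[...,0]>=20)&(H[...,0]<=38)&(H[...,1]>100)&(H[...,2]>60)).astype(np.uint8)
P=cloud(r);k=(m>0)&(P[...,2]>.105)&(P[...,2]<.14)
v,u=np.nonzero(k);print(len(u),u.min(),u.max(),v.min(),v.max(),P[k].max(0),P[k].min(0))
```

```text
[ 0.44600928 -0.21165771  0.23017931] [-0.13  0.15 -0.03 -0.   -1.39  1.58] [ 0.51275063 -0.22025116  0.37204871]
1042 371 407 140 175 [ 0.48145622 -0.2568556   0.13376401] [ 0.45637867 -0.2819379   0.11581395]
```

View pics/w1.png

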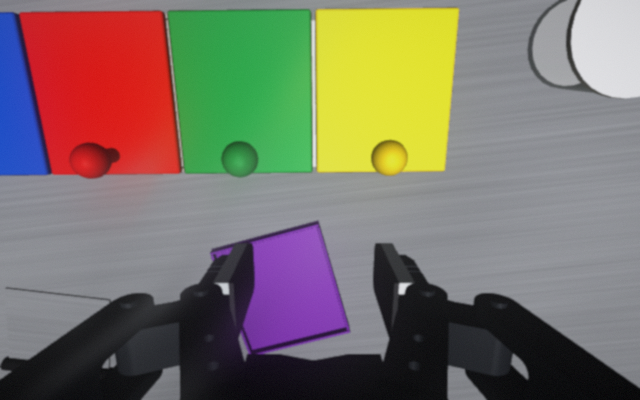

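The wrist view shows the yellow knob at px (389,157), which casts to (0.469,-0.2695,~0.12) and agrees with the other two views. I move over it and then down.

arm_command(deltas=[[[0,0,0.009,0.011,-0.029,0,0.2],[0,0,0,0.012,-0.029,0,0.2],[0,0,0,0,0,-0.03,0.2],[0,0,0,0,0,-0.03,0.2],[0,0,0,0,0,-0.03,0.2],[0,0,0,0,0,-0.02,0.2],[0,0,0,0,0,-0.013,0.2],[0,0,0,0,0,-0.008,0.2],[0,0,0,0,0,0,0.2],[0,0,0,0,0,0,0.2]]])

```text
time: 3.2
ee_pos: [0.4696, -0.2681, 0.1011]
tcp_rot: [0.999, -0.052, 0.001, 0.0]
wrist_force: [-0.4, 0.5, 0.3]
grip_width: 0.0513
```

arm_command(deltas=[[[0,0,0,-0.001,-0.002,-0.002,0],[0,0,0,0,0,0,-0.3],[0,0,0,0,0,0,-0.6],[0,0,0,0,0,0,-0.6],[0,0,0,0,0,0,-0.6],[0,0,0,0,0,0,-0.6]]], newtons=25)

```text
time: 3.8
ee_pos: [0.4683, -0.2703, 0.0988]
tcp_rot: [0.999, -0.052, 0.0, 0.0]
wrist_force: [-1.2, 2.9, 4.7]
grip_width: 0.0242
```

Run:
```python
import numpy as np
R=.11006;p=.3333;th=np.concatenate([np.arange(0,.21,.05),np.arange(.3,1.75,.1)])
x=-R*np.cos(p+th);z=R*np.sin(p+th)
for i in range(1,len(th)):
    dx=x[i]-x[i-1];print(round(th[i],2),round(dx*.9943,4),round(-dx*.1068,4),round(z[i]-z[i-1],4))
```

```text
0.05 0.0019 -0.0002 0.0052
0.1 0.0022 -0.0002 0.0051
0.15 0.0024 -0.0003 0.0049
0.2 0.0027 -0.0003 0.0048
0.3 0.006 -0.0006 0.0092
0.4 0.0069 -0.0007 0.0085
0.5 0.0077 -0.0008 0.0078
0.6 0.0085 -0.0009 0.007
0.7 0.0091 -0.001 0.0061
0.8 0.0097 -0.001 0.0052
0.9 0.0101 -0.0011 0.0042
1.0 0.0105 -0.0011 0.0031
1.1 0.0107 -0.0012 0.0021
1.2 0.0109 -0.0012 0.001
1.3 0.0109 -0.0012 -0.0001
1.4 0.0109 -0.0012 -0.0012
1.5 0.0107 -0.0011 -0.0023
1.6 0.0104 -0.0011 -0.0034
1.7 0.01 -0.0011 -0.0044
```

arm_command(deltas=[[[0,0,0,0.002,-0.0002,0.005,-0.6],[0,0,0,0.002,-0.0002,0.005,-0.6],[0,0,0,0.0025,-0.0003,0.005,-0.6],[0,0,0,0.0025,-0.0003,0.005,-0.6],[0,0,0,0,0,0,-0.6]]])

```text
time: 4.3
ee_pos: [0.4776, -0.2713, 0.1189]
tcp_rot: [0.999, -0.052, 0.0, -0.0]
wrist_force: [-1.4, 1.5, 0.6]
grip_width: 0.0243
```

Run:
```python
from bench import manip
from h import *
r=manip.read_camera("scene");cv2.imwrite("pics/s2.png",cv2.resize(r["image"][120:320,180:420],None,fx=3,fy=3)[:,:,::-1])
```

```text
(no output)
```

View pics/s2.png

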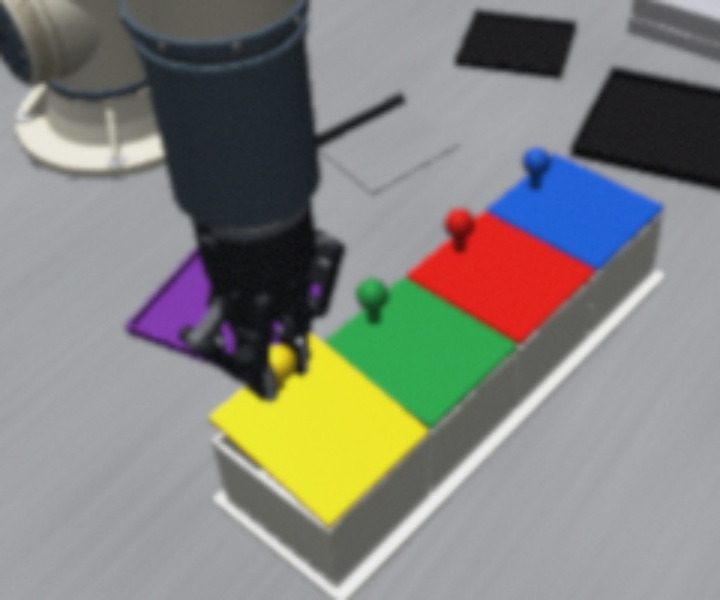

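The yellow lid has lifted about 0.2 rad at the front, with the knob (crop 280,362) held between the fingers. Green, red and blue are shut. I continue along the arc.

arm_command(deltas=[[[0,0,0,0.006,-0.0006,0.009,-0.6],[0,0,0,0.007,-0.0007,0.0085,-0.6],[0,0,0,0.0077,-0.0008,0.0078,-0.6],[0,0,0,0.0085,-0.0009,0.007,-0.6],[0,0,0,0.009,-0.001,0.006,-0.6],[0,0,0,0.0097,-0.001,0.005,-0.6],[0,0,0,0.01,-0.001,0.004,-0.6],[0,0,0,0.0105,-0.001,0.003,-0.6],[0,0,0,0,0,0,-0.6]]])

```text
time: 5.25
ee_pos: [0.547, -0.2787, 0.1698]
tcp_rot: [0.999, -0.052, 0.001, 0.001]
wrist_force: [-1.0, 1.5, 3.0]
grip_width: 0.0242
```

arm_command(deltas=[[[0,0,0,0.0107,-0.0012,0.002,-0.6],[0,0,0,0.011,-0.0012,0.001,-0.6],[0,0,0,0.011,-0.0012,0,-0.6],[0,0,0,0.011,-0.0012,-0.001,-0.6],[0,0,0,0.0107,-0.0011,-0.0023,-0.6],[0,0,0,0.0104,-0.0011,-0.0034,-0.6],[0,0,0,0.01,-0.0011,-0.0044,-0.6],[0,0,0,0.004,0,-0.002,-0.6],[0,0,0,0,0,0,-0.6]]])

```text
time: 6.15
ee_pos: [0.6264, -0.2872, 0.1589]
tcp_rot: [0.999, -0.052, 0.002, 0.001]
wrist_force: [1.6, -0.3, 4.5]
grip_width: 0.0243
```

Run:
```python
from bench import manip
from h import *
r=manip.read_camera("scene");cv2.imwrite("pics/s3.png",cv2.resize(r["image"][100:300,180:420],None,fx=3,fy=3)[:,:,::-1])
```

```text
(no output)
```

View pics/s3.png

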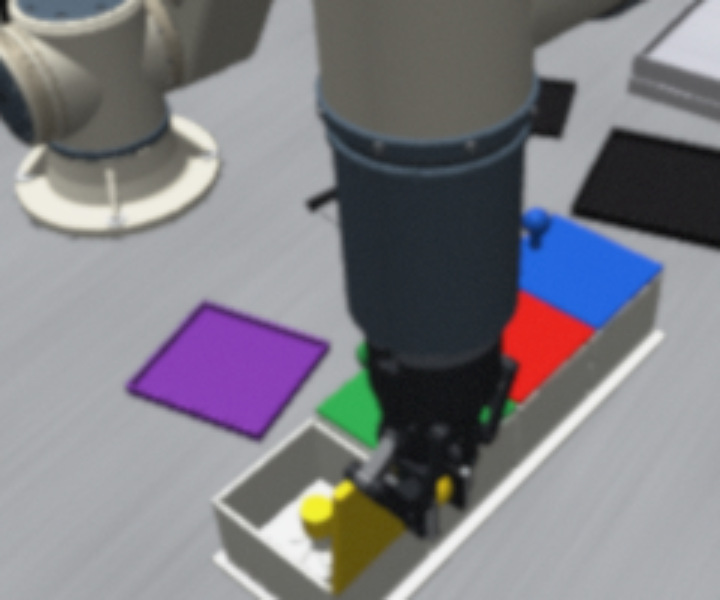

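The lid is past upright (about 1.74 rad) and the stamp's yellow grip shows at crop (318,515). Now I release the knob and rise.

arm_command(deltas=[[[0,0,0,0,0,0,-0.2],[0,0,0,0,0,0,0.2],[0,0,0,0,0,0,0.2],[0,0,0,0,0,0.02,0.2],[0,0,0,0,0,0.03,0.2],[0,0,0,0,0,0.03,0.2],[0,0,0,-0.02,0.002,0.02,0.2],[0,0,0,-0.04,0.004,0,0.2],[0,0,0,-0.04,0.004,0,0.2],[0,0,0,-0.04,0.004,0,0.1],[0,0,0,-0.03,0.003,0,0],[0,0,0,-0.01,0,0,0],[0,0,0,0,0,0,0]]])

```text
time: 7.5
ee_pos: [0.4433, -0.2695, 0.2592]
tcp_rot: [0.999, -0.052, 0.001, 0.0]
wrist_force: [0.1, -0.0, 0.1]
grip_width: 0.0424
```

Run:
```python
from bench import manip
from h import *
for n in("wrist","top","scene"):
    r=manip.read_camera(n);np.savez(f"{n}4.npz",**r);cv2.imwrite(f"pics/{n}4.png",r["image"][:,:,::-1])
    H=hsv(r);P=cloud(r);m=(H[...,0]>=18)&(H[...,0]<=38)&(H[...,1]>80)&(P[...,2]<.080)&(P[...,2]>.045)&(P[...,0]>.4)&(P[...,0]<.62)&(P[...,1]<-.2)
    v,u=np.nonzero(m);q=P[m]
    if len(u):print(n,len(u),u.min(),u.max(),v.min(),v.max(),q.min(0).round(4),q.max(0).round(4),np.median(q,0).round(4))
    nn,l,st,ce=cv2.connectedComponentsWithStats((m&(abs(P[...,2]-.072)<.006)).astype(np.uint8))
    for i in range(1,nn):
        if st[i,4]>30:print(st[i],ce[i],onplane(r,*ce[i],.072).round(4))
```

```text
wrist 605 300 327 90 117 [ 0.4974 -0.2883  0.0695] [ 0.5213 -0.2639  0.0739] [ 0.5093 -0.2761  0.0717]
[300  90  28  28 605] [313.61322314 103.6677686 ] [ 0.5093 -0.2761  0.072 ]
top 10 380 385 180 182 [ 0.5101 -0.2803  0.0654] [ 0.518  -0.2644  0.0759] [ 0.514  -0.2716  0.0717]
scene 150 280 329 254 298 [ 0.4952 -0.3249  0.0454] [ 0.5794 -0.2059  0.0754] [ 0.5147 -0.2805  0.0705]
[280 265  10  11  87] [284.65517241 269.5862069 ] [ 0.5105 -0.2785  0.072 ]
```

View pics/wrist4.png

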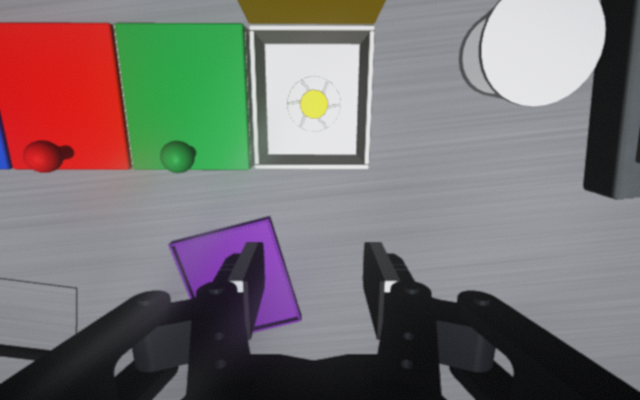

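View pics/scene4.png

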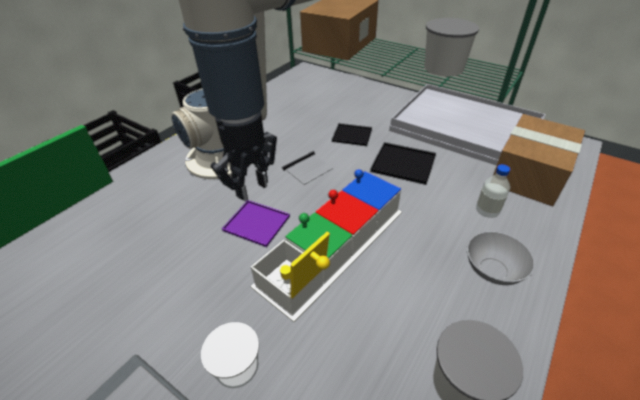

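The wrist view shows the stamp centred in the yellow box: grip top at px (314,104), which casts to (0.509,-0.276), height 0.072 as expected. The other lids are shut. Before descending I check what sticks out of the hand towards the open lid.

Run:
```python
from h import *
r=load("scene4.npz");cv2.imwrite("pics/hand.png",cv2.resize(r["image"][60:310,170:340],None,fx=3.2,fy=2.4*1,interpolation=cv2.INTER_CUBIC)[:,:,::-1])
P=cloud(r)
m=(P[...,2]>.24)&(P[...,2]<.6)&(abs(P[...,0]-.44)<.15)&(abs(P[...,1]+.27)<.15)
q=P[m]
for a in np.arange(.24,.5,.02):
    k=q[(q[:,2]>a)&(q[:,2]<a+.02)]
    if len(k):print(a.round(3),np.percentile(k[:,0],98).round(3)-.443,np.percentile(k[:,1],[2,98]).round(3)+.27)
l=(hsv(r)[...,0]>18)&(hsv(r)[...,0]<38)&(hsv(r)[...,1]>120)&(P[...,2]>.1)&(P[...,0]>.5)
q=P[l];print("lid",q[:,2].max(),[ (round(a,3),np.median(q[abs(q[:,2]-a)<.01,0]).round(3)) for a in (.1,.14,.18,.2) if (abs(q[:,2]-a)<.01).any()])
```

```text
0.24 0.006000000000000005 [0.023 0.023]
0.26 0.016000000000000014 [-0.035  0.034]
0.28 0.015000000000000013 [-0.035  0.034]
0.3 0.019000000000000017 [-0.053  0.052]
0.32 0.02100000000000002 [-0.06   0.056]
0.34 0.02300000000000002 [-0.066  0.061]
0.36 0.02200000000000002 [-0.065  0.062]
0.38 0.03999999999999998 [-0.037  0.019]
0.4 0.03999999999999998 [-0.037  0.018]
0.42 0.03999999999999998 [-0.036  0.021]
0.44 0.046999999999999986 [-0.045  0.022]
0.46 0.046999999999999986 [-0.045  0.022]
0.48 0.04799999999999999 [-0.044  0.022]
lid 0.7392051523185348 [(0.1, np.float64(0.581)), (0.14, np.float64(0.585)), (0.18, np.float64(0.593)), (0.2, np.float64(0.593))]
```

View pics/hand.png

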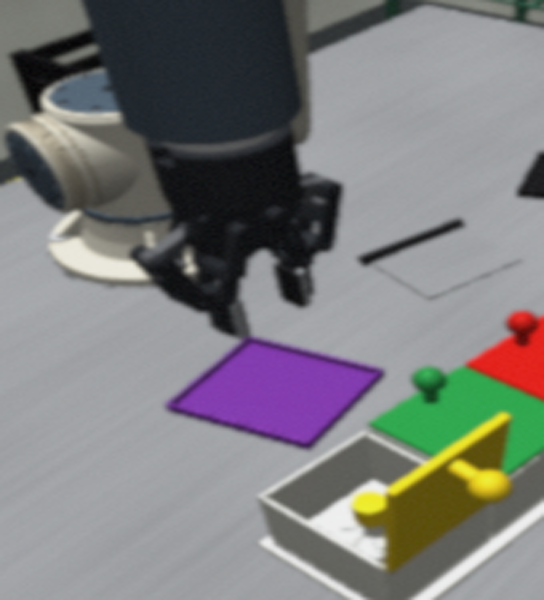

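Run:
```python
from h import *
ax=np.array([.9943,-.1068,0]);ay=np.array([.1068,.9943,0]);c=np.array([.4433,-.2695,.2592])
for f in("scene4.npz","wrist4.npz"):
    P=cloud(load(f))-c;a=P@ax;b=P@ay;z=P[...,2]
    m=(abs(a)<.06)&(abs(b)<.12)&(z>-.01)&(z<.13)
    for h in np.arange(-.01,.12,.01):
        k=m&(z>=h)&(z<h+.01)
        if k.sum()>3:print(f[:5],h.round(3),k.sum(),"y",np.percentile(b[k],[1,99]).round(3),"x",np.percentile(a[k],[1,99]).round(3))
```

```text
scene 0.0 39 y [-0.032  0.032] x [-0.009  0.013]
scene 0.01 91 y [-0.035  0.035] x [-0.008  0.013]
scene 0.02 88 y [-0.035  0.035] x [-0.008  0.013]
scene 0.03 91 y [-0.035  0.035] x [-0.01   0.014]
scene 0.04 94 y [-0.047  0.046] x [-0.009  0.017]
scene 0.05 227 y [-0.054  0.055] x [-0.009  0.015]
scene 0.06 185 y [-0.057  0.057] x [-0.012  0.019]
scene 0.07 263 y [-0.061  0.059] x [-0.015  0.02 ]
scene 0.08 217 y [-0.064  0.063] x [-0.007  0.02 ]
scene 0.09 287 y [-0.066  0.066] x [-0.008  0.022]
scene 0.1 442 y [-0.066  0.064] x [-0.009  0.022]
scene 0.11 118 y [-0.041  0.037] x [-0.006  0.014]
wrist 0.0 454 y [-0.032  0.033] x [-0.01   0.012]
wrist 0.01 1054 y [-0.034  0.035] x [-0.01   0.012]
wrist 0.02 1281 y [-0.034  0.035] x [-0.01   0.012]
wrist 0.03 1853 y [-0.031  0.032] x [-0.01   0.012]
wrist 0.04 1960 y [-0.048  0.049] x [0.001 0.014]
wrist 0.05 10252 y [-0.053  0.054] x [-0.011  0.014]
wrist 0.06 6257 y [-0.056  0.058] x [-0.011  0.018]
wrist 0.07 12187 y [-0.059  0.06 ] x [0.    0.018]
wrist 0.08 12095 y [-0.061  0.062] x [0.007 0.018]
wrist 0.09 2082 y [-0.021  0.023] x [0.017 0.021]
```

arm_command(deltas=[[[0,0,0,0.033,-0.0035,0,-0.1],[0,0,0,0.033,-0.0035,0,-0.15],[0,0,0,0,0,-0.04,-0.15],[0,0,0,0,0,-0.04,-0.15],[0,0,0,0,0,-0.04,-0.15],[0,0,0,0,0,0,-0.15],[0,0,0,0,0,0,-0.15],[0,0,0,0,0,0,-0.15]]])

```text
time: 8.45
ee_pos: [0.5123, -0.2772, 0.1411]
tcp_rot: [0.999, -0.052, 0.002, 0.001]
wrist_force: [0.4, -1.3, 1.0]
grip_width: 0.0368
```

Run:
```python
from bench import manip
from h import *
r=manip.read_camera("wrist");np.savez("w5.npz",**r);cv2.imwrite("pics/w5.png",r["image"][:,:,::-1])
H=hsv(r);P=cloud(r);m=(H[...,0]>=18)&(H[...,0]<=38)&(H[...,1]>80)&(abs(P[...,2]-.072)<.006)
v,u=np.nonzero(m);q=P[m];print(manip.sense()["ee_pos"],len(u),((q.min(0)+q.max(0))/2).round(4),(q.max(0)-q.min(0)).round(4))
```

```text
[ 0.51217224 -0.27710985  0.14118376] 1224 [ 0.5378 -0.2568  0.0699] [0.0803 0.063  0.0077]
```

View pics/w5.png

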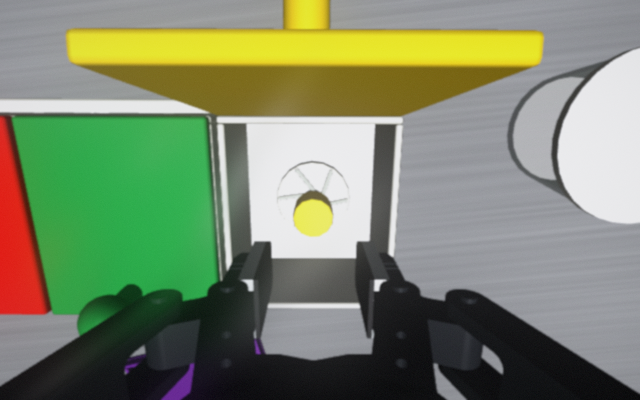

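Run:
```python
from h import *
r=load("w5.npz");H=hsv(r);m=((H[...,0]>=18)&(H[...,0]<=38)&(H[...,1]>80)&(H[...,2]>150)).astype(np.uint8);m[:190]=0;m[245:]=0;m[:,:285]=0;m[:,340:]=0
c=cv2.minEnclosingCircle(max(cv2.findContours(m,0,2)[0],key=cv2.contourArea));print(c,onplane(r,*c[0],.072),c[1]*2*(r["origin"][2]-.072)/r["fx"])
```

```text
((312.5521545410156, 216.9386444091797), 19.75321388244629) [ 0.51028954 -0.27598278  0.072     ] 0.02361262937977312
```

The grip top at px (313,217) casts to (0.510,-0.276), centred between the pads. Now descend.

arm_command(deltas=[[[0,0,0,-0.002,0.001,-0.025,-0.15],[0,0,0,0,0,-0.025,-0.15],[0,0,0,0,0,-0.02,-0.15],[0,0,0,0,0,-0.015,-0.15],[0,0,0,0,0,-0.008,-0.15],[0,0,0,0,0,0,-0.15],[0,0,0,0,0,0,-0.15]]])

```text
time: 9.2
ee_pos: [0.5094, -0.2759, 0.047]
tcp_rot: [0.999, -0.052, 0.001, 0.0]
wrist_force: [-1.3, 0.4, -0.9]
grip_width: 0.0367
```

arm_command(deltas=[[[0,0,0,0,0,0,-0.4],[0,0,0,0,0,0,-0.7],[0,0,0,0,0,0,-0.7],[0,0,0,0,0,0,-0.7],[0,0,0,0,0,0,-0.7],[0,0,0,0,0,0.005,-0.7],[0,0,0,0,0,0.01,-0.7],[0,0,0,0,0,0.01,-0.7],[0,0,0,0,0,0,-0.7]]], newtons=35)

```text
time: 10.1
ee_pos: [0.5095, -0.2759, 0.0725]
tcp_rot: [0.999, -0.052, 0.002, 0.001]
wrist_force: [-1.1, -0.0, -0.4]
grip_width: 0.0247
```

arm_command(deltas=[[[0,0,0,0,0,0.015,-0.7],[0,0,0,0,0,0.025,-0.7],[0,0,0,0,0,0.025,-0.7],[0,0,0,0,0,0.025,-0.7],[0,0,0,-0.005,0,0.025,-0.7],[0,0,0,-0.01,0,0.02,-0.7],[0,0,0,-0.01,0,0.01,-0.7],[0,0,0,0,0,0,-0.7]]])

```text
time: 10.9
ee_pos: [0.483, -0.2757, 0.217]
tcp_rot: [0.999, -0.052, 0.001, 0.0]
wrist_force: [-0.2, 0.3, -0.8]
grip_width: 0.0249
```

Run:
```python
from bench import manip
from h import *
print(manip.sense()["joints"].round(2))
for n in("wrist","scene"):
    r=manip.read_camera(n);np.savez(f"{n}6.npz",**r);i=r["image"]
    if n=="scene": i=cv2.resize(i[60:310,170:410],None,fx=2.4,fy=2.4)
    cv2.imwrite(f"pics/{n}6.png",i[:,:,::-1])
```

```text
[-0.24  0.27  0.09  0.   -1.39  1.7 ]
```

View pics/wrist6.png

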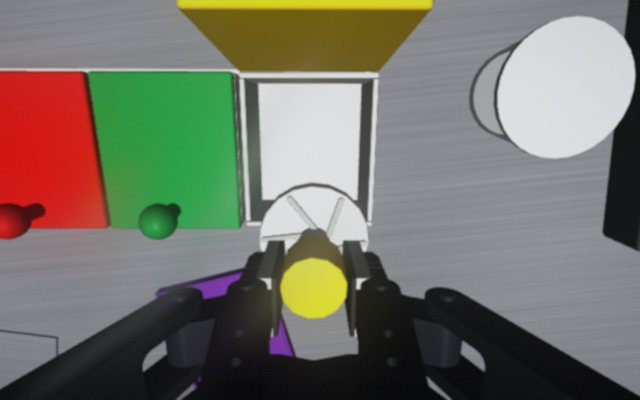

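View pics/scene6.png

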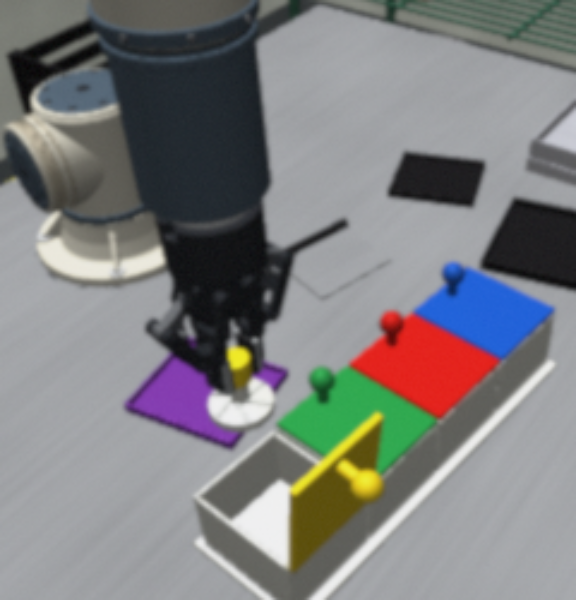

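The stamp is held upright with its foot about 0.18 m up, clear of the knobs, and the box behind it is empty. I carry it left to above the large black tray.

arm_command(deltas=[[[0,0,0,0,0.01,0,-0.7],[0,0,0,0,0.02,0,-0.7],[0,0,0,0,0.03,0,-0.7],[0,0,0,0,0.035,0,-0.7],[0,0,0,0,0.035,0,-0.7],[0,0,0,0,0.035,0,-0.7],[0,0,0,0,0.035,0,-0.7],[0,0,0,0,0.035,0,-0.7],[0,0,0,0.005,0.035,0,-0.7],[0,0,0,0.005,0.035,0,-0.7],[0,0,0,0.005,0.035,0,-0.7],[0,0,0,0.005,0.035,0,-0.7],[0,0,0,0.005,0.035,0,-0.7],[0,0,0,0.005,0.035,0,-0.7],[0,0,0,0.005,0.035,0,-0.7],[0,0,0,0.005,0.035,0,-0.7],[0,0,0,0.004,0.03,0,-0.7],[0,0,0,0,0.02,0,-0.7],[0,0,0,0,0.01,0,-0.7],[0,0,0,0,0.005,0,-0.7]]])

```text
time: 13.0
ee_pos: [0.5269, 0.3051, 0.2149]
tcp_rot: [0.999, -0.052, -0.0, 0.0]
wrist_force: [-0.1, -1.0, -1.6]
grip_width: 0.0249
```

Run:
```python
from bench import manip
from h import *
s=manip.sense();print(s["ee_pos"],s["joints"].round(2),s["grip_width"])
for n in("wrist","scene"):
    r=manip.read_camera(n);np.savez(f"{n}7.npz",**r);i=r["image"]
    if n=="scene": i=cv2.resize(i[20:220,280:480],None,fx=3,fy=3,interpolation=cv2.INTER_CUBIC)
    cv2.imwrite(f"pics/{n}7.png",i[:,:,::-1])
```

```text
[0.52688708 0.30505528 0.21486768] [ 0.78  0.38  0.24 -0.   -1.43  0.69] 0.02489232135420957
```

View pics/wrist7.png

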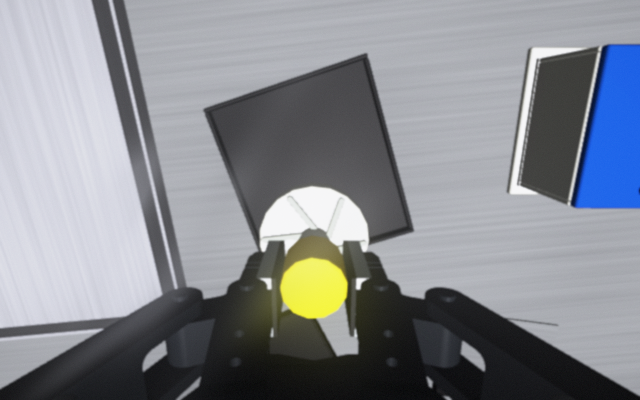

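View pics/scene7.png

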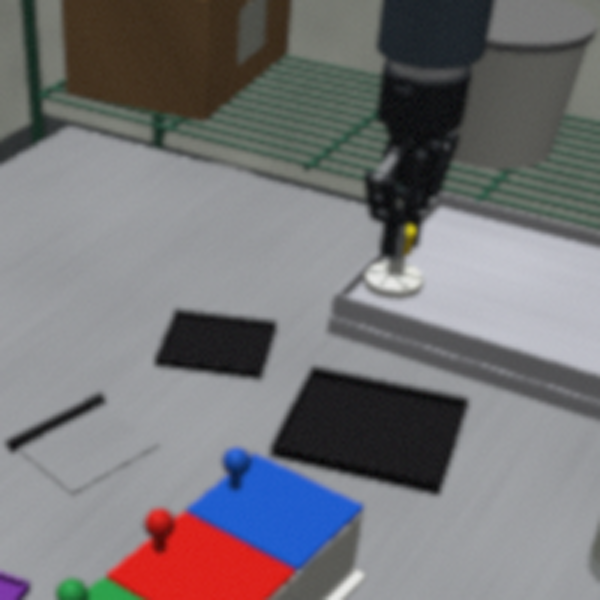

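Run:
```python
from h import *
r=load("wrist7.npz")
for p in((367,55),(205,109),(412,230),(308.5,169.5)):print(p,onplane(r,*p,.016).round(4))
z0=.2149-.047+.012
print("foot ctr",onplane(r,314.5,240,z0+.012).round(4),"foot dia",108/r["fx"]*(r["origin"][2]-z0-.012))
print("grip top ctr",onplane(r,314,287.5,z0+.06).round(4))
```

```text
(367, 55) [0.6295 0.2463 0.016 ]
(205, 109) [0.5982 0.3997 0.016 ]
(412, 230) [0.458  0.2112 0.016 ]
(308.5, 169.5) [0.5313 0.3098 0.016 ]
foot ctr [0.5274 0.3051 0.1919] foot dia 0.05039102285581372
grip top ctr [0.5279 0.3054 0.2399]
```

Run:
```python
from h import *
for f in("wrist6.npz","wrist7.npz"):
    r=load(f);P=cloud(r);print(f,r["origin"],P[288,314],P[200,314],P[210,290],P[210,340],P[280,300],P[280,328],P[300,314])
r=load("scene7.npz");P=cloud(r);
m=(np.hypot(P[...,0]-.527,P[...,1]-.305)<.032)&(P[...,2]>.1);H=hsv(r)
w=m&(H[...,1]<60)&(H[...,2]>110);y=m&(H[...,0]>18)&(H[...,0]<38)&(H[...,1]>100)
for k in(w,y):print(k.sum(),np.percentile(P[k][:,2],[0,5,50,95,100]).round(4))
```

```text
wrist6.npz [ 0.54867982 -0.28183234  0.35949031] [ 0.4836683  -0.2753116   0.24191014] [ 0.50355036 -0.27752172  0.19156091] [ 0.5002447  -0.26535824  0.19343738] [ 0.4979907  -0.28965068  0.19446146] [ 0.48697393 -0.27046632  0.24101387] [ 0.48655266 -0.28075244  0.24226786] [ 0.4786936  -0.27479031  0.24183495]
wrist7.npz [0.59309507 0.29898767 0.35709045] [0.52693394 0.30550244 0.23847402] [0.54753444 0.30322271 0.1900234 ] [0.54383332 0.31546723 0.19054031] [0.54223075 0.29117054 0.19360611] [0.5316164  0.31015867 0.2401229 ] [0.53035404 0.29999757 0.23975516] [0.52239897 0.30597517 0.23924096]
191 [0.1818 0.1834 0.1919 0.2019 0.2322]
35 [0.2215 0.2234 0.2371 0.2431 0.2528]
```

The depth readings put the grip top at 0.2395 and the foot top at 0.191, so the stamp has not slipped and its foot underside is at about 0.180. The tray centre is near (0.53,0.308) by both views. I lower slowly.

arm_command(deltas=[[[0,0,0,0.002,0.002,-0.01,-0.7],[0,0,0,0,0,-0.02,-0.7],[0,0,0,0,0,-0.025,-0.7],[0,0,0,0,0,-0.025,-0.7],[0,0,0,0,0,-0.025,-0.7],[0,0,0,0,0,-0.025,-0.7],[0,0,0,0,0,-0.02,-0.7],[0,0,0,0,0,-0.01,-0.7],[0,0,0,0,0,-0.005,-0.7],[0,0,0,0,0,-0.003,-0.7],[0,0,0,0,0,0,-0.7],[0,0,0,0,0,0,-0.7]]])

```text
time: 14.3
ee_pos: [0.5299, 0.3069, 0.0485]
tcp_rot: [0.999, -0.052, 0.001, -0.001]
wrist_force: [-0.4, 0.6, -0.8]
grip_width: 0.0245
```

arm_command(deltas=[[[0,0,0,0,0,-0.003,-0.7],[0,0,0,0,0,-0.002,-0.7],[0,0,0,0,0,-0.002,-0.7],[0,0,0,0,0,-0.001,-0.7],[0,0,0,0,0,0,-0.7],[0,0,0,0,0,0,-0.7]]])

```text
time: 14.9
ee_pos: [0.5294, 0.3066, 0.0395]
tcp_rot: [0.999, -0.052, 0.0, 0.0]
wrist_force: [0.2, -0.2, -0.5]
grip_width: 0.0249
```

arm_command(deltas=[[[0,0,0,0,0,-0.001,-0.7],[0,0,0,0,0,0,-0.7],[0,0,0,0,0,0,-0.7]]])

```text
time: 15.2
ee_pos: [0.5295, 0.3066, 0.039]
tcp_rot: [0.999, -0.052, 0.0, -0.0]
wrist_force: [-1.8, -1.2, 4.0]
grip_width: 0.0248
```

The 4 N upward force shows contact with the tray floor at the predicted height. I open gently.

arm_command(deltas=[[[0,0,0,0,0,0,-0.4],[0,0,0,0,0,0,-0.35],[0,0,0,0,0,0,-0.25],[0,0,0,0,0,0,-0.1],[0,0,0,0,0,0,0.1],[0,0,0,0,0,0,0.1],[0,0,0,0,0,0,0.1]]], newtons=20)

```text
time: 15.9
ee_pos: [0.5293, 0.3066, 0.0384]
tcp_rot: [0.999, -0.052, -0.0, 0.0]
wrist_force: [-0.5, 0.4, 0.6]
grip_width: 0.0471
```

arm_command(deltas=[[[0,0,0,0,0,0.005,0.1],[0,0,0,0,0,0.015,0.1],[0,0,0,0,0,0.025,0.1],[0,0,0,0,0,0.03,0.1],[0,0,0,0,0,0.03,0.1],[0,0,0,0,0,0.03,0.1],[0,0,0,-0.02,0,0.01,0.1],[0,0,0,-0.03,0,0,0.1],[0,0,0,-0.03,0,0,0.1],[0,0,0,0,0,0,0.1],[0,0,0,0,0,0,0.1]]])

```text
time: 17.0
ee_pos: [0.4492, 0.3068, 0.1844]
tcp_rot: [0.999, -0.051, 0.001, -0.0]
wrist_force: [1.3, 0.9, 0.4]
grip_width: 0.0471
```

Run:
```python
from bench import manip
from h import *
s=manip.sense();print(s["time"],s["ee_pos"],s["wrist_force"])
for n in("wrist","scene"):
    r=manip.read_camera(n);np.savez(f"{n}8.npz",**r);P=cloud(r);H=hsv(r);i=r["image"]
    m=(np.hypot(P[...,0]-.53,P[...,1]-.307)<.05)&(P[...,2]<.08)
    y=m&(H[...,0]>18)&(H[...,0]<38)&(H[...,1]>100);t=y&(P[...,2]>.06)
    w=m&(H[...,1]<60)&(H[...,2]>110)&(P[...,2]<.025)
    for k in(t,w):print(n,k.sum(),((P[k].min(0)+P[k].max(0))/2).round(4),np.median(P[k],0).round(4),np.ptp(P[k],axis=0).round(3))
    cv2.imwrite(f"pics/{n}8.png",i[:,:,::-1])
```

```text
17.0 [0.44921448 0.30676588 0.18437559] [1.27571669 0.91814584 0.403368  ]
wrist 975 [0.5294 0.3071 0.0637] [0.5294 0.307  0.0636] [0.024 0.024 0.005]
wrist 2697 [0.5296 0.3072 0.011 ] [0.5273 0.3058 0.0145] [0.058 0.059 0.019]
scene 38 [0.5287 0.3042 0.0638] [0.5289 0.3024 0.0641] [0.023 0.027 0.007]
scene 153 [0.5269 0.3133 0.0137] [0.534  0.2998 0.016 ] [0.058 0.072 0.02 ]
```

View pics/wrist8.png

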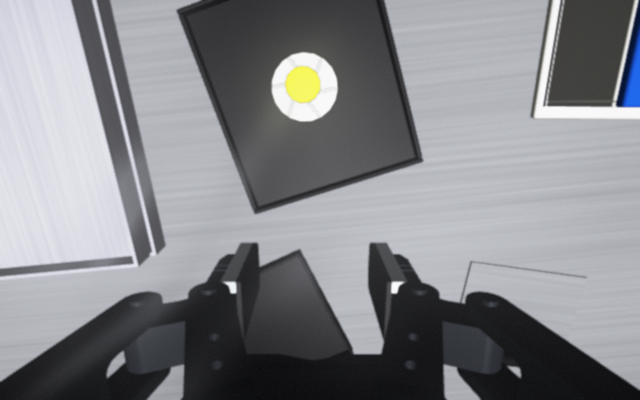

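View pics/scene8.png

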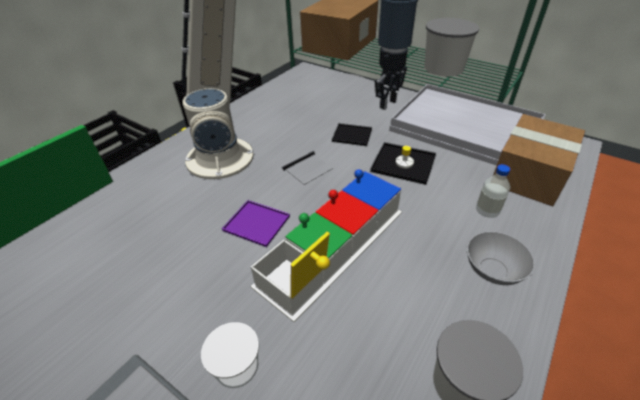

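The stamp stands upright in the middle of the large black tray (wrist px (304,86)), with its top at 0.064 (4 + 60 mm). The grip and foot centres agree within 0.2 mm. The other lids are shut, the container at (230,350) has not moved, and the hand is clear. I hand the job in.

```bash
python3 -c "
from bench import manip
print(manip.finish_job())"
```

```text
the job is handed in; nothing more can be done
None
```

The stamp from the yellow-lidded box is now standing upright on the floor of the large black tray, and the job was handed in at about 17 s of the 59 s allowed. No verdict was reported.

**What I did:** I gripped the yellow knob with the jaws along the hinge and swung the lid along its arc to about 1.74 rad, estimated from the hand's travel. I then lifted the stamp out by its grip, carried it over the row, lowered it until about 4 N of contact, opened the fingers and backed away.

**Last checks:**
- **Stamp:** It is at (0.529, 0.307), within about 5 mm of the tray centre. Its top is at 0.064 m, as expected for a foot resting on the tray floor, and the grip and foot centres agree within 1 mm, so it stands upright.
- **Other boxes:** The blue, red and green lids look shut in the last scene picture.
- **Clear container:** It shows at the same place in that picture as at the start.
- **Hand:** It is about 15 cm up and touches nothing.

**Small disagreements:**
- Two estimates of the tray centre differed by about 5 mm.
- The gripper read 24–25 mm on 26 mm parts.
- The last wrist-force reading was 1.6 N in free space, which I took as sensor noise.

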